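Put the leather-hard clay away in the damp box

ROBOT

A 6-joint arm with a two-finger parallel gripper is mounted at the origin on a cart in front of the work surface, level with it; the furniture and walls round the work are solid. World frame = base frame: x ahead of the robot, y to its left, z up, the work surface at z = 0. Lengths are in m, angles in rad, forces in N, time in s.
With the tool pointing down it reaches from about 0.3 to 0.95 m from the base axis. Payload 3.1 kg.
Tool frame: the origin (TCP) lies at the very end of the fingers, on their centre line; the grasp point (between the pads) lies 19 mm behind it (manip.hold_point_z is the distance from the TCP to the grasp point, in m); z points along the fingers, y is the line along which they close (so a half turn about z gives the same grasp; the last joint's range is limited). The gripper opens to 85 mm and grips with 20 to 120 N. Pads are 22 mm wide; open, the fingers measure 114 mm over their backs; the gripper's body (76 mm by 85 mm) begins 54 mm behind the grasp point. The pads swing forward as they close: fully open they stand 13 mm farther back than shut.
Start: joints at [1.264, 0.308, 1.634, -0, 1.2, -0.07], TCP at [0.147, 0.608, 0.231] pointing down, gripper open.
Joint ranges: [-3.06, 3.06], [-0.79, 1.96], [0.05, 2.63], [-1.19, 4.34], [0.05, 2.64], [-2.94, 2.94]. Speed limits (rad/s): [2.79, 2.79, 3.14, 3.14, 3.14, 3.14].

INTERFACE

Orientations are given as [roll, pitch, yaw] about the fixed x, y, z axes, in that order (R = Rz(yaw) Ry(pitch) Rx(roll)).
In Python, from plant import manip gives the robot as it stands.
- The arm moves only by the tool carry_out, never from a script. Its argument "series" is a list that holds one entry, the list of rows, each a list of 7 numbers: the opening, from -1 (shut) to 1 (fully open), then the shift along the tool's x, y, z in mm, then the turn, a rotation vector about the tool's x, y, z in rad. A call has 1 to 10 rows; each row shifts and turns the commanded pose from where the row before left it, along the tool's axes as they then stand; what a row does not reach is not made up. A row lasts 1/10 s, in which the tool goes at most 50 mm and 8.59 degrees, less where a joint would pass 70% of its speed; a pose out of reach is approached as far as the arm can. A call is refused whole if a number of a shift passes 50 or a number of a turn 0.15, either way. A call with a gripper value outside its range is refused whole. The fingers move at their own pace and stop on an object; "squeeze" is the grip in N (left out, the last holds). Time passes only in rows, so rows that do not move let the fingers close. It gives the time, the measured TCP pose, the force, the opening and the grip force at its end, in the units of the state.
- manip.get_obs(): the state, without advancing time (a new reading comes with each control period).
- manip.capture(name): name is "scene" or "top" or "wrist"; returns a dict with "image" (384x512x3 uint8, red, green, blue), "z_map" (384x512 float32, m along the optical axis (not along the pixel's ray), 0 where there is no reading), "fx", "fy", "cx", "cy" (pixels), "cam_to_world" (4x4, takes a point from camera to world coordinates). Camera axes: x right, y up, looking along -z (the intrinsics and any distortion apply to the point x, -y, -z); pixel columns grow to the right and rows downward; lengths in m; the calibration is good to about 2 mm. The wrist camera is an equidistant fisheye: a pixel r from the principal point sees the ray r / f radians off the axis. A picture is of the moment at which its call begins.
- manip.job_done(): hands the job in; it is judged then, once.
The state is a dict: "t": time; "qpos": joint angles; "qvel": joint speeds; "joint_efforts": joint torques, N m; "position": TCP position; "tool_rot": TCP orientation; "wrist_force": force on the tool from outside, world axes, zero at the start; "moment": the same for the moment, N m; "opening": opening from 0.0 (shut) to 1.0 (fully open); "finger_force": force on a finger pad.
Only numpy, scipy, OpenCV 4.12 (cv2) and the standard library are available. Lean on these libraries where they do the work, as an engineer would, in place of code of your own. Each camera call takes 0.05 s, during which the arm holds its last target. There are 200 camera calls.

TASK

Put the loose lumps of clay away in the damp box: draw the bolt with the yellow knob, slide the blue lid fully open and set every lump down inside the box. Then take the sprayer and hold it steady for two seconds with its nozzle above the rim, a hand's length away and aimed down at the middle of the clay bed, and stand it back upright on the table clear of the box; finally slide the lid fully shut and shoot the bolt fully home, leaving the other things on the table alone.

Things in the scene. Friction and masses are not known exactly. Their poses are not given: they have to be found in the camera images.
- damp_box: white open-topped damp box fixed to the table, 210 mm deep (x) by 322 mm wide (y), walls 6 mm thick and 80 mm high, plaster bed 14 mm thick whose top is at z = 14 mm inside (inside 198 x 310 mm, x from -99 to 99, y from -155 to 155). Origin: centre of its underside on the table; x points across it in the direction in which the lid opens, y along its width, z up. Aluminium runners along both sides (y = +-161 to +-169, top at z = 93 mm) run on to x = 165 mm behind it.
- lid (a joint): flat blue sliding lid, 8 mm thick, top at z = 90 mm; 0 = fully shut, grows as it slides along the box's +x, 0.17 m = fully open (its near edge then lies at box x = 65 mm, so the box is open from x = -99 to 65 mm). About 2 N of friction; stays where it is left. Cannot open while the bolt is in.
- lid_handle (a point): middle of the top edge of the lid's black bar handle, which is 16 mm thick along box x, 70 mm long along box y and stands 36 mm above the lid (box z 90 to 126 mm); moves with the lid; at box x = -78 mm, y = 0 when shut
- bolt (a joint): lock bolt at the box's left (box +y) side: 0 = fully home, its tongue between two steel lugs on the lid's edge (3 mm play each way) and the lid locked; grows as the knob slides away from the box along the box's +y; 0.03 m = fully drawn, clear of the lugs from 0.02. About 1.5 N of friction; stays where it is left. It only goes home when the lid is within 3 mm of fully shut.
- bolt_knob (a point): centre of the top of the bolt's yellow upright knob, 16 mm in diameter, 40 mm high above the bolt plate (box z 96 to 136 mm); at box x = -40 mm, y = 209 mm when home, y = 239 mm when drawn; moves with the bolt. The dark plate under it has its top at z = 90 mm.
- clay_bed_middle (a point): the spraying target: middle of the opening of the box with the lid open, 20 mm above the plaster bed (box x = -17 mm, y = 0, z = 34 mm); fixed to the box
- clay_a: lump of grey leather-hard clay, 39 x 66 x 26 mm (x, y, z), irregular with rounded sides; origin under its middle at its underside; best gripped across its x (39 mm). May be absent (None).
- clay_b: lump of grey leather-hard clay, 39 x 66 x 26 mm (x, y, z), irregular with rounded sides; origin under its middle at its underside; best gripped across its x (39 mm). May be absent (None).
- clay_c: lump of grey leather-hard clay, about 62 x 59 x 42 mm (x, y, z), irregular, widest low down and narrower at the top; origin under its middle at its underside; graspable across either way. May be absent (None).
- clay_d: lump of grey leather-hard clay, about 62 x 59 x 42 mm (x, y, z), irregular, widest low down and narrower at the top; origin under its middle at its underside; graspable across either way. May be absent (None).
- sprayer: water sprayer: pale blue bottle 64 mm in diameter and 132 mm high (its axis at y = +8 mm) with a red head on top, 179 mm high in all, 0.22 kg. Origin on its underside, z up. The head is 18 mm thick (x from -9 to 9 mm), runs from y = -32 to 29 mm and from z = 150 to 179 mm, and can be gripped from above across x. It sprays along its own -y. No trigger need be pulled.
- nozzle (a point): tip of the sprayer's nozzle, at (0, -40, 169) mm in the sprayer's frame, same axes as the sprayer; the spray goes along its -y
- mallet: bystander: rubber mallet, 85 x 188 x 50 mm, lying on the table; origin under its middle
- wood_rib: bystander: boxwood rib, 54 x 100 x 9 mm, lying flat; origin under its middle
- bisque_bowl: bystander: white bowl, 104 mm across, 43 mm high; origin under its middle
- board_edge (a point): obstacle, fixed: point on the near edge of the tall upright brown board, 19 mm thick (y), which stands on the table from here to 360 mm farther back (+x) and goes up beyond the arm's reach; keep hand and wrist in front of it when crossing from one side to the other
Mind the look-alikes: they are no part of the job. Leave any black or orange look-alike of the clay_d alone.

How it is judged:
On the way, in this order (a step that is already met when the one before it is completed fails the run):
1. the bolt is drawn clear of the lid (value of joint bolt above 0.02 m), for 0.2 s.
2. the lid is slid open (value of joint lid above 0.14 m), for 0.2 s.
3. every lump of clay lies in the open box (x of clay_a in the frame of damp_box between -0.1 and 0.1 m and y of clay_a in the frame of damp_box between -0.155 and 0.155 m and z of clay_a in the frame of damp_box between 0.005 and 0.05 m and x of clay_b in the frame of damp_box between -0.1 and 0.1 m and y of clay_b in the frame of damp_box between -0.155 and 0.155 m and z of clay_b in the frame of damp_box between 0.005 and 0.05 m and x of clay_c in the frame of damp_box between -0.1 and 0.1 m and y of clay_c in the frame of damp_box between -0.155 and 0.155 m and z of clay_c in the frame of damp_box between 0.005 and 0.05 m and x of clay_d in the frame of damp_box between -0.1 and 0.1 m and y of clay_d in the frame of damp_box between -0.155 and 0.155 m and z of clay_d in the frame of damp_box between 0.005 and 0.05 m and value of joint lid above 0.13 m), for 0.3 s.
4. the sprayer is held steady 1 s, nozzle over 120 mm above the table and 80 to 300 mm from the middle of the clay bed, its axis passing within 40 mm of it (sideways and up-down), lid open (y of clay_bed_middle in the frame of nozzle between -0.3 and -0.08 m and x of clay_bed_middle in the frame of nozzle between -0.04 and 0.04 m and z of clay_bed_middle in the frame of nozzle between -0.04 and 0.04 m and height (world z) of nozzle above 0.12 m and linear speed of sprayer below 0.03 m/s and angular speed of sprayer below 0.25 rad/s and value of joint lid above 0.13 m), for 1 s.
5. the lid is shut (value of joint lid below 0.006 m), for 0.2 s.
6. the bolt is home (value of joint bolt below 0.006 m), for 0.2 s.
At the end, for the whole second after the job is handed in: every lump of clay present lies inside the box on its bed, the lid is shut to within 6 mm, the bolt is home to within 6 mm, and the sprayer stands upright (within 0.1 rad) and still on the table (x of clay_a in the frame of damp_box between -0.1 and 0.1 m and y of clay_a in the frame of damp_box between -0.155 and 0.155 m and z of clay_a in the frame of damp_box between 0.005 and 0.05 m and x of clay_b in the frame of damp_box between -0.1 and 0.1 m and y of clay_b in the frame of damp_box between -0.155 and 0.155 m and z of clay_b in the frame of damp_box between 0.005 and 0.05 m and x of clay_c in the frame of damp_box between -0.1 and 0.1 m and y of clay_c in the frame of damp_box between -0.155 and 0.155 m and z of clay_c in the frame of damp_box between 0.005 and 0.05 m and x of clay_d in the frame of damp_box between -0.1 and 0.1 m and y of clay_d in the frame of damp_box between -0.155 and 0.155 m and z of clay_d in the frame of damp_box between 0.005 and 0.05 m and angle between sprayer's own z axis and vertical below 0.1 rad and height (world z) of sprayer between -0.01 and 0.012 m and linear speed of sprayer below 0.02 m/s and value of joint each of lid, bolt below 0.006 m); the robot touches nothing.
It fails at once if a bystander (mallet, rib or bowl) is moved more than 40 mm (distance of any of mallet, wood_rib, bisque_bowl from where it was at the start of the episode above 0.04 m).
Of clay_a, clay_b, clay_c, clay_d only 2 to 4 are there at a start; the rules pass over those that are not, and their reading is None.
At some moment in a run one of clay_a, clay_b, clay_c, clay_d may be knocked a few centimetres aside while the robot is not near it.
It also fails if it takes over 210 s, if anything falls off the work surface, if the arm or the gripper's body presses on something with over 40 N, if the wrist force passes 120 N, or if a joint passes its speed limit or range.

## Working session

There is one attempt and no reset: what is moved stays moved. The work goes in short steps, Python scripts to look and compute and a tool call to move; the robot and the scene stay as the last step left them, time stands still between calls to the robot, and variables do not carry over. Pictures are saved under pics/ and viewed, at most 14 in all, crops included, and the job is handed in when it is done.

Besides the shell and the picture viewer there is one more tool, called after ">>>" as name(argument=value, ...), one argument or row to a line, values as JSON. carry_out: Moves the arm, as the interface text tells. Its arguments: {"type":"object","properties":{"series":{"type":"array","items":{"type":"array","items":{"type":"array","items":{"type":"number"}}}},"squeeze":{"type":"number"}},"required":["series"]}

```bash
mkdir -p pics; ls
cat > h.py <<'E'
import numpy as np, cv2
from plant import manip
from scipy.spatial.transform import Rotation as R
def cap(n,save=None):
    c=manip.capture(n)
    if save: cv2.imwrite(f'pics/{save}.png',cv2.cvtColor(c['image'],cv2.COLOR_RGB2BGR))
    np.savez(f'{n}.npz',**c); return c
def cloud(c):
    # pinhole cameras: world point for each pixel
    z=c['z_map']; v,u=np.mgrid[:z.shape[0],:z.shape[1]]
    p=np.stack([(u-c['cx'])/c['fx']*z,-(v-c['cy'])/c['fy']*z,-z,np.ones_like(z)],-1)
    return (p@c['cam_to_world'].T)[...,:3]
def plane(c,u,v,h):
    d=c['cam_to_world'][:3,:3]@np.array([(u-c['cx'])/c['fx'],-(v-c['cy'])/c['fy'],-1.]); o=c['cam_to_world'][:3,3]
    return o+d*(h-o[2])/d[2]
E
python3 - <<'E'
from h import *
for n in('top','scene'):
    c=cap(n,n+'0'); print(n,c['fx'],c['cx'],c['cy'],c['cam_to_world'].round(3).tolist(),[k for k in c])
print(manip.get_obs())
E
```

```text
pics
top 467.24856062445053 253.77091042994186 193.22023706872048 [[-0.398, 0.831, -0.39, -0.071], [-0.917, -0.355, 0.179, 0.24], [0.01, 0.429, 0.903, 1.579], [0.0, 0.0, 0.0, 1.0]] ['image', 'z_map', 'fx', 'fy', 'cx', 'cy', 'cam_to_world']
scene 492.6832004409026 250.67722731919625 189.35942389531968 [[-0.679, 0.393, -0.62, -0.763], [-0.734, -0.388, 0.558, 1.164], [-0.021, 0.834, 0.552, 1.31], [0.0, 0.0, 0.0, 1.0]] ['image', 'z_map', 'fx', 'fy', 'cx', 'cy', 'cam_to_world']
{'t': 0.1, 'qpos': array([ 1.26431375e+00,  3.08926624e-01,  1.63509367e+00,  6.21726228e-06,
        1.19969792e+00, -6.97265734e-02]), 'qvel': array([ 0.00195659, -0.00248529, -0.00291125, -0.00018052, -0.00194154,
        0.00059299]), 'joint_efforts': array([-6.69768797e-04, -4.16408372e+01, -2.77640927e+01,  2.67682265e-05,
        4.18107229e-03, -1.80893994e-05]), 'position': array([0.14640404, 0.60682567, 0.23014011]), 'tool_rot': array([-3.13947266e+00, -1.53863261e-04,  2.90483422e+00]), 'wrist_force': array([ 0.53869845, -0.00200669,  0.35873996]), 'moment': array([ 0.02844612, -0.00336359, -0.00994058]), 'finger_force': 0.0, 'opening': 1.0012204319384401}
```

View pics/top0.png

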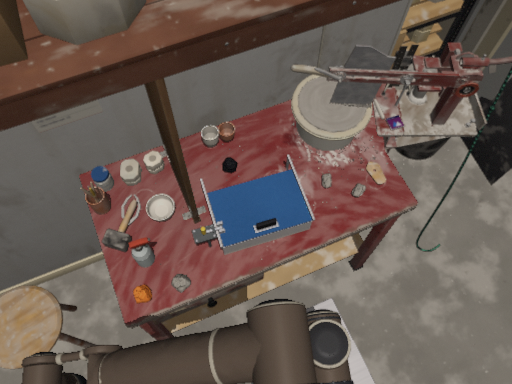

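View pics/scene0.png

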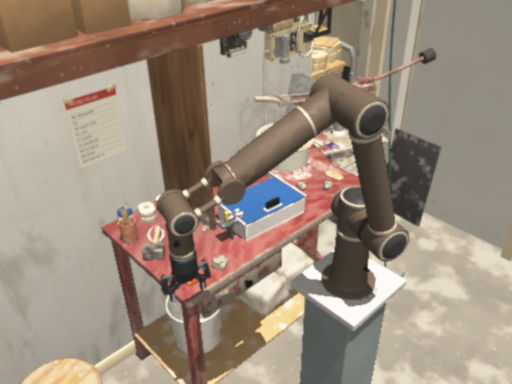

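Top view: box and blue lid at (262,208), handle (266,224), bolt (205,232). Grey lumps are at (326,180), (358,189), (181,282) and possibly (192,213). The look-alikes are orange (143,293) and black (229,164), and the sprayer is at (143,255). The scene view shows the arm hiding part of the left side of the table.

Run:
```python
from h import *
c=dict(np.load('top.npz')); im=c['image'][:,:,::-1]
cv2.imwrite('pics/top0z.png',cv2.resize(im[140:310,80:420],(800,400),interpolation=cv2.INTER_CUBIC))
P=cloud(c); hsv=cv2.cvtColor(c['image'],cv2.COLOR_RGB2HSV)
H,S,V=[hsv[...,i].astype(int) for i in range(3)]
tab=(P[...,2]>0.006)&(P[...,2]<0.25)&(P[...,0]>0.2)&(P[...,0]<1.1)
n,l,s,ce=cv2.connectedComponentsWithStats(tab.astype(np.uint8))
for i in range(1,n):
    if s[i,4]<25: continue
    m=l==i; q=P[m]; print(i,s[i].tolist(),ce[i].round(),'min',q.min(0).round(3),'max',q.max(0).round(3),'hsv',np.median(hsv[m],0), 'rect', [np.round(x,3) for x in cv2.minAreaRect(q[:,:2].astype(np.float32)*1000)])
blue=(H>100)&(H<125)&(S>120)&(abs(P[...,2]-.09)<.012)
q=P[blue]; r=cv2.minAreaRect(q[:,:2].astype(np.float32)*1000); print('lid',r,np.median(q[:,2]))
n,l,s,ce=cv2.connectedComponentsWithStats(blue.astype(np.uint8)); i=1+s[1:,4].argmax()
ct=cv2.findContours((l==i).astype(np.uint8),0,2)[0][0]
w=np.array([plane(c,*p[0],.09)[:2] for p in ct],np.float32)*1000; print('lid ray',cv2.minAreaRect(w),cv2.boxPoints(cv2.minAreaRect(w)))
yel=(H>20)&(H<35)&(S>120)&(P[...,2]>.09)&(P[...,2]<.16); print('yel',P[yel].mean(0),P[yel].max(0),yel.sum())
blk=(V<50)&(P[...,2]>.1)&(P[...,2]<.14); q=P[blk];print('handle',q.mean(0),cv2.minAreaRect(q[:,:2].astype(np.float32)*1000))
```

```text
2 [169, 22, 318, 129, 16675] [329. 102.] min [ 0.48  -1.036  0.006] max [1.089 0.105 0.25 ] hsv [ 17.  29. 101.] rect [array([ 726.264, -490.823]), array([ 597.337, 1130.511]), np.float64(6.853)]
3 [392, 50, 59, 23, 854] [421.  62.] min [ 0.699 -0.928  0.147] max [ 0.848 -0.736  0.25 ] hsv [ 7.  62.  81.5] rect [array([ 772.483, -831.197]), array([201.271, 127.293]), np.float64(28.434)]
4 [486, 67, 26, 52, 173] [499.  94.] min [ 0.544 -1.163  0.006] max [ 0.638 -1.075  0.177] hsv [77. 94. 42.] rect [array([  588.223, -1120.39 ]), array([ 21.577, 125.84 ]), np.float64(42.091)]
6 [0, 105, 199, 117, 8100] [ 86. 158.] min [0.585 0.149 0.006] max [0.958 0.793 0.25 ] hsv [17. 18. 99.] rect [array([892.978, 408.148]), array([735.283, 325.688]), np.float64(62.555)]
143 [143, 151, 21, 23, 350] [153. 162.] min [0.825 0.195 0.006] max [0.927 0.267 0.072] hsv [ 19.   38.  158.5] rect [array([873.399, 229.591]), array([71.85 , 98.365]), np.float64(79.449)]
172 [191, 154, 124, 101, 6505] [256. 211.] min [ 0.397 -0.262  0.006] max [0.716 0.201 0.141] hsv [106. 163. 129.] rect [array([573.79 , -29.4
[... 1632 characters left out ...]
 [0.376 0.394 0.006] max [0.444 0.452 0.048] hsv [ 13. 194. 171.] rect [array([410.055, 421.846]), array([57.07 , 62.824]), np.float64(73.808)]
lid ((605.97509765625, 140.7437744140625), (784.0994873046875, 293.6866149902344), 65.80831909179688) 0.08904384533517806
lid ray ((518.552490234375, -51.41473388671875), (316.24078369140625, 207.21881103515625), 84.46189880371094) [[ 400.16687 -198.79796]
 [ 606.41846 -218.79616]
 [ 636.9381    95.96849]
 [ 430.68652  115.96669]]
yel [0.55360293 0.22181766 0.12643968] [0.77485565 0.46083259 0.15345526] 39
handle [ 0.54367977 -0.26626705  0.12124458] ((587.2362060546875, -394.0709228515625), (1486.5147705078125, 406.7969970703125), 81.95108795166016)
```

View pics/top0z.png

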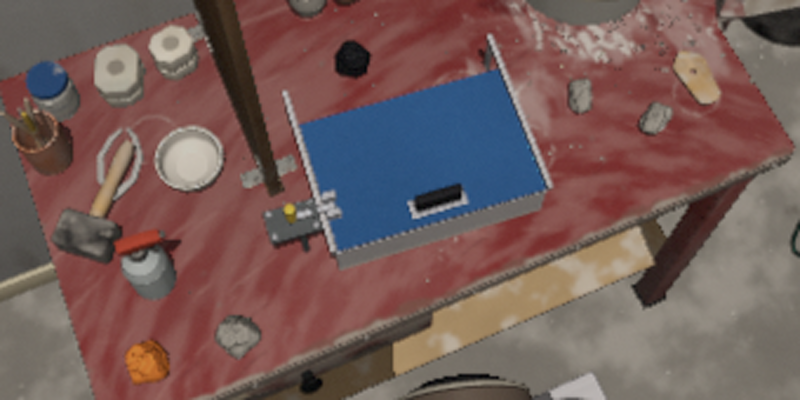

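Zoomed view: knob at zoom (290,210), handle (438,195), board foot (270,185), three grey lumps at (580,95), (655,118) and (238,335). The grey marks by the board foot are its brackets.

```bash
cat >> h.py <<'E'
YB=-0.0966; OB=np.array([.5185,-.0514])
def w2b(p): 
    d=np.array(p[:2])-OB; c,s=np.cos(YB),np.sin(YB); return np.array([c*d[0]+s*d[1],-s*d[0]+c*d[1]])
def b2w(x,y): 
    c,s=np.cos(YB),np.sin(YB); return OB+np.array([c*x-s*y,s*x+c*y])
def go(x,y,z,yaw=None):
    "shift in current tool axes (mm) to world target, and turn needed"
    o=manip.get_obs(); r=R.from_euler('xyz',o['tool_rot']); 
    print('tcp',o['position'].round(4),'rpy',o['tool_rot'].round(3),'F',o['wrist_force'].round(1),'op',round(o['opening'],3))
    print('shift',(r.inv().apply(np.array([x,y,z])-o['position'])*1000).round(1), 'now box',w2b(o['position'])*1000)
    if yaw is not None: print('turn z',-((yaw-o['tool_rot'][2]+np.pi)%(2*np.pi)-np.pi))
E
python3 - <<'E'
from h import *
c=dict(np.load('top.npz')); P=cloud(c)
f=lambda a,b:(80+a*.425,140+b*.425)
for n,a,h in(('knob',(290,210),.136),('handle',(438,195),.126),('sprL',(120,250),.17),('sprR',(160,235),.17)):
    print(n,plane(c,*f(*a),h).round(3), w2b(plane(c,*f(*a),h))*1000,P[int(f(*a)[1]),int(f(*a)[0])].round(3))
print('exp knob',b2w(-.04,.209),'handle',b2w(-.078,0))
im=c['image'].astype(int)
for v in range(150,225,8):
    print(v,[(u,P[v,u].round(3).tolist()) for u in range(174,202,4)][:7])
go(*b2w(-.04,.209),.2,1.474)
E
```

```text
knob [0.496 0.159 0.136] [-42.60935187 207.57296795] [0.497 0.16  0.136]
handle [ 0.439 -0.042  0.126] [-80.43341271   1.24497818] [-0.071  0.24   1.579]
sprL [0.519 0.391 0.17 ] [-42.26155602 440.51533426] [0.517 0.39  0.176]
sprR [0.518 0.335 0.17 ] [-37.65931075 384.89232392] [0.519 0.334 0.173]
exp knob [0.4988445 0.1604836] handle [ 0.44086365 -0.04387691]
150 [(174, [0.596, 0.171, 0.499]), (178, [0.591, 0.161, 0.5]), (182, [0.891, 0.111, 0.002]), (186, [0.886, 0.096, -0.002]), (190, [0.876, 0.082, 0.005]), (194, [0.873, 0.067, 0.0]), (198, [0.868, 0.053, -0.001])]
158 [(174, [0.657, 0.171, 0.358]), (178, [0.589, 0.167, 0.463]), (182, [0.591, 0.156, 0.454]), (186, [0.853, 0.108, -0.002]), (190, [0.845, 0.094, 0.001]), (194, [0.841, 0.08, -0.002]), (198, [0.835, 0.065, -0.003])]
166 [(174, [0.733, 0.172, 0.18]), (178, [0.609, 0.171, 0.388]), (182, [0.592, 0.162, 0.41]), (186, [0.823, 0.12, -0.008]), (190, [0.816, 0.106, -0.006]), (194, [0.807, 0.092, -0.001]), (198, [0.803, 0.078, -0.004])]
174 [(174, [0.841, 0.171, -0.067]), (178, [0.676, 0.171, 0.221]), (182, [0.588, 0.168, 0.3
[... 901 characters left out ...]
), (190, [0.596, 0.17, 0.128]), (194, [0.588, 0.158, 0.132]), (198, [0.641, 0.137, 0.005])]
214 [(174, [0.648, 0.229, -0.001]), (178, [0.644, 0.215, -0.004]), (182, [0.634, 0.202, 0.004]), (186, [0.627, 0.189, 0.007]), (190, [0.618, 0.176, 0.016]), (194, [0.59, 0.165, 0.065]), (198, [0.613, 0.148, -0.001])]
222 [(174, [0.617, 0.239, 0.002]), (178, [0.612, 0.226, -0.0]), (182, [0.604, 0.213, 0.005]), (186, [0.599, 0.199, 0.003]), (190, [0.597, 0.186, -0.005]), (194, [0.629, 0.168, -0.096]), (198, [0.584, 0.159, -0.001])]
tcp [0.1464 0.6068 0.2301] rpy [-3.139 -0.     2.905] F [ 0.5 -0.   0.4] op 1.001
shift [-447.3 -351.2   30.8] now box [-433.84694606  619.26832861]
turn z 1.4308342213397618
```

>>> carry_out(
  series=[
    [[0,0,0,0,0,0,0.143],[0,0,0,0,0,0,0.143],[0,0,0,0,0,0,0.143],[0,0,0,0,0,0,0.143],[0,0,0,0,0,0,0.143],[0,0,0,0,0,0,0.143],[0,0,0,0,0,0,0.143],[0,0,0,0,0,0,0.143],[0,0,0,0,0,0,0.143],[0,0,0,0,0,0,0.143]],
  ],
  squeeze=50,
)

```text
t: 1.1
position: [0.1465, 0.6071, 0.2305]
tool_rot: [-3.141, 0.001, 1.469]
wrist_force: [-0.5, -0.3, 0.2]
opening: 0.499
finger_force: 0.0
```

```bash
sed -i 's/OB=np.array.*/OB=np.array([.5165,-.0520])/' h.py; python3 -c "
from h import *
go(.4965,.1595,.2,1.474)"
```

```text
tcp [0.1465 0.6071 0.2305] rpy [-3.141e+00  1.000e-03  1.469e+00] F [-0.5 -0.3  0.2] op 0.499
shift [-409.6  393.7   31. ] now box [-431.83869058  620.33721384]
turn z -0.005077017306578391
```

>>> carry_out(
  series=[
    [[0,-34,33,0,0,0,0],[0,-34,33,0,0,0,0],[0,-34,33,0,0,0,0],[0,-34,33,0,0,0,0],[0,-34,33,0,0,0,0],[0,-34,33,0,0,0,0],[0,-34,33,0,0,0,0],[0,-34,33,0,0,0,0],[0,-34,33,0,0,0,0],[0,-34,33,0,0,0,0]],
  ],
)

```text
t: 2.1
position: [0.4431, 0.2357, 0.231]
tool_rot: [-3.141, 0.0, 1.475]
wrist_force: [0.4, 0.7, 0.9]
opening: 0.494
finger_force: 0.0
```

```bash
python3 -c "
from h import *
go(.4965,.1595,.1,1.474)
c=cap('wrist','w1');print(c['fx'],c['cx'],c['cy'],c['cam_to_world'].round(3).tolist())"
```

```text
tcp [0.4431 0.2357 0.231 ] rpy [-3.141  0.     1.475] F [0.4 0.7 0.9] op 0.494
shift [-70.7  60.5 131. ] now box [-100.78155358  279.24417166]
turn z 0.0007867473817224635
297.3186396354542 260.3970750845819 195.59097205558754 [[0.995, 0.091, 0.029, 0.45], [-0.095, 0.95, 0.299, 0.312], [-0.0, -0.3, 0.954, 0.374], [0.0, 0.0, 0.0, 1.0]]
```

View pics/w1.png

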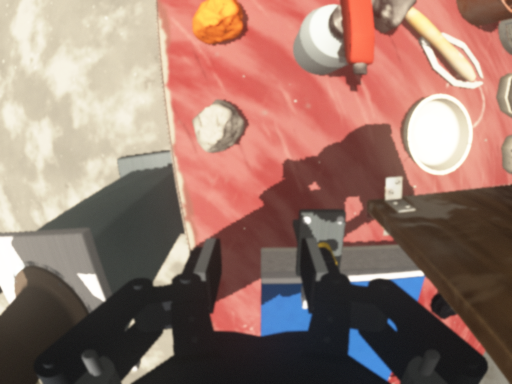

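Wrist view: the clay lump is at (219,127) and the orange look-alike at (217,18). The sprayer's nozzle tip at (361,70) points toward −y, and the bowl is at (440,135). The knob is at (323,245), just behind the right finger.

>>> carry_out(
  series=[
    [[0,-35,30,0,0,0,0],[0,-36,30,0,0,0,0],[0,0,0,40,0,0,0],[0,0,0,40,0,0,0],[0,0,0,30,0,0,0],[0,0,0,20,0,0,0],[-1,0,0,0,0,0,0],[-1,0,0,0,0,0,0],[-1,0,0,0,0,0,0],[-1,0,0,0,0,0,0]],
  ],
)

```text
t: 3.15
position: [0.5012, 0.1608, 0.1014]
tool_rot: [3.128, -0.001, 1.476]
wrist_force: [15.7, -1.7, -18.5]
opening: 0.172
finger_force: 49.0
```

```bash
cat >> h.py <<'E'
def wray(c,u,v):
    x,y=u-c['cx'],v-c['cy']; r=np.hypot(x,y); t=r/c['fx']; k=np.where(r>1e-9,np.sin(t)/np.maximum(r,1e-9),0)
    return np.stack([x*k,-y*k,-np.cos(t)],-1)@c['cam_to_world'][:3,:3].T
def wplane(c,u,v,h):
    d=wray(c,np.asarray(u,float),np.asarray(v,float)); o=c['cam_to_world'][:3,3]; return o+d*((h-o[2])/d[...,2])[...,None]
def wcloud(c):
    z=c['z_map']; v,u=np.mgrid[:z.shape[0],:z.shape[1]]; d=wray(c,u.astype(float),v.astype(float))
    o=c['cam_to_world']; cosv=-(d@o[:3,2]); return o[:3,3]+d*(z/np.maximum(cosv,.05))[...,None]
E
python3 -c "
from h import *
go(.4965,.1595,.1,1.474)
c=dict(np.load('wrist.npz'));P=wcloud(c)
for u,v in((219,127),(361,70),(361,45),(361,10),(345,40),(373,40),(323,245)): print(u,v,P[v,u].round(3),wplane(c,u,v,.169).round(3))
"
```

```text
tcp [0.5012 0.1608 0.1014] rpy [ 3.128e+00 -1.000e-03  1.476e+00] F [ 15.7  -1.7 -18.5] op 0.172
shift [-1.7 -4.6  1.3] now box [-35.72192013 210.33909042]
turn z 0.001644795034491331
219 127 [0.401 0.293 0.039] [0.42  0.3   0.169]
361 70 [0.521 0.333 0.174] [0.522 0.333 0.169]
361 45 [0.522 0.35  0.176] [0.524 0.351 0.169]
361 10 [0.524 0.375 0.178] [0.527 0.378 0.169]
345 40 [0.514 0.356 0.164] [0.513 0.355 0.169]
373 40 [0.53  0.353 0.178] [0.534 0.355 0.169]
323 245 [0.501 0.169 0.105] [0.488 0.203 0.169]
```

>>> carry_out(
  series=[
    [[-1,0,4,0,0,0,0],[-1,8,0,0,0,0,0],[-1,8,0,0,0,0,0],[-1,8,0,0,0,0,0],[-1,7,0,0,0,0,0],[-1,0,0,0,0,0,0]],
  ],
)

```text
t: 3.75
position: [0.5042, 0.1895, 0.1011]
tool_rot: [3.137, 0.005, 1.478]
wrist_force: [7.8, -8.0, -8.8]
opening: 0.174
finger_force: 49.7
```

>>> carry_out(
  series=[
    [[0,0,0,0,0,0,0],[0,0,0,0,0,0,0],[0,0,0,-40,0,0,0],[0,0,0,-40,0,0,0],[0,-48,-8,0,0,0,0],[0,-48,-8,0,0,0,0],[0,-48,-8,0,0,0,0],[0,-48,-8,0,0,0,0],[0,-47,-8,0,0,0,0],[0,0,0,0,0,0,0]],
  ],
)

```text
t: 4.75
position: [0.4385, -0.0466, 0.1822]
tool_rot: [3.141, 0.002, 1.468]
wrist_force: [-0.1, -0.8, 0.5]
opening: 0.498
finger_force: 0.0
```

```bash
python3 -c "
from h import *
go(.441,-.043,.1,1.474)
c=cap('wrist','w2');P=wcloud(c);h=cv2.cvtColor(c['image'],cv2.COLOR_RGB2HSV).astype(int)
y=(h[...,0]>18)&(h[...,0]<35)&(h[...,1]>140)&(P[...,2]>.09)&(P[...,2]<.15);print('knob',np.median(P[y],0),y.sum(),w2b(np.median(P[y],0)))
k=(h[...,2]<60)&(P[...,2]>.115)&(P[...,2]<.132)&(abs(P[...,0]-.44)<.05)&(abs(P[...,1]+.04)<.06);print('hand',P[k].mean(0),k.sum())
"
```

```text
tcp [ 0.4385 -0.0466  0.1822] rpy [3.141e+00 2.000e-03 1.468e+00] F [-0.1 -0.8  0.5] op 0.498
shift [ 4.   2.1 82.2] now box [-78.20593796  -2.13091696]
turn z -0.0056500705893434144
knob [nan nan nan] 0 [nan nan]
hand [ 0.44257967 -0.03812159  0.12545408] 1833
  return _methods._mean(a, axis=axis, dtype=dtype,
  ret = um.true_divide(
```

View pics/w2.png

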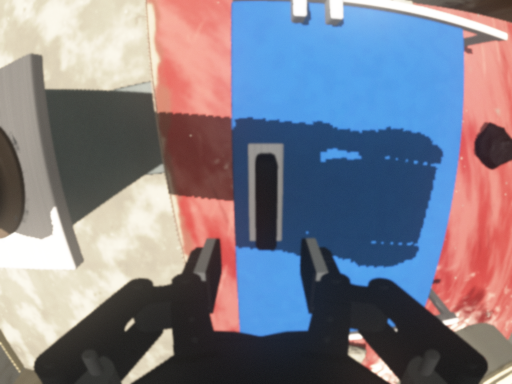

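The wrist view shows the two lugs at (300,10) and (335,10) with no tongue between them, so the bolt is clear. The handle at (265,190) lies between the fingers' columns.

>>> carry_out(
  series=[
    [[0,4,4,40,0,0,0],[0,0,0,40,0,0,0],[-1,0,0,0,0,0,0],[-1,0,0,0,0,0,0],[-1,0,0,0,0,0,0],[-1,0,15,0,0,0,0],[-1,0,20,0,0,0,0],[-1,0,20,0,0,0,0],[-1,0,20,0,0,0,0],[-1,0,0,0,0,0,0]],
  ],
)

```text
t: 5.8
position: [0.5201, -0.0452, 0.1012]
tool_rot: [3.14, -0.001, 1.475]
wrist_force: [3.1, 2.3, -11.5]
opening: 0.174
finger_force: 54.8
```

>>> carry_out(
  series=[
    [[-1,0,20,0,0,0,0],[-1,0,20,0,0,0,0],[-1,0,20,0,0,0,0],[-1,0,20,0,0,0,0],[-1,0,14,0,0,0,0],[-1,0,0,0,0,0,0]],
  ],
)

```text
t: 6.4
position: [0.6125, -0.0544, 0.1013]
tool_rot: [-3.141, -0.001, 1.475]
wrist_force: [2.1, 2.5, -11.3]
opening: 0.172
finger_force: 55.0
```

>>> carry_out(
  series=[
    [[-1,0,3,0,0,0,0],[0,0,0,0,0,0,0],[0,0,0,0,0,0,0],[0,0,0,-48,0,0,0],[0,0,0,-48,0,0,0],[0,0,0,-40,0,0,0],[1,-45,-8,0,0,0,0],[1,-45,-8,0,0,0,0],[1,-45,-8,0,0,0,0],[1,-45,-8,0,0,0,0]],
  ],
)

```text
t: 7.4
position: [0.5668, -0.234, 0.2405]
tool_rot: [3.136, 0.003, 1.475]
wrist_force: [0.1, -0.4, -0.2]
opening: 1.002
finger_force: 0.0
```

>>> carry_out(
  series=[
    [[1,-45,-8,0,0,0,0],[1,-45,-8,0,0,0,0],[1,-45,-8,0,0,0,0],[1,-45,-8,0,0,0,0],[1,-45,-8,0,0,0,0],[1,0,0,0,0,0,0]],
  ],
)

```text
t: 8.0
position: [0.503, -0.459, 0.2402]
tool_rot: [3.138, 0.008, 1.469]
wrist_force: [0.3, 0.0, -0.6]
opening: 0.997
finger_force: 0.0
```

```bash
cat >> h.py <<'E'
def lumps(c,P,save=None,lo=.008,box=None):
    h=cv2.cvtColor(c['image'],cv2.COLOR_RGB2HSV).astype(int); H,S,V=h[...,0],h[...,1],h[...,2]
    m=(P[...,2]>lo)&(P[...,2]<.07)&(S<75)&(V>60)&(P[...,0]>.25)&(P[...,0]<.8)&(P[...,1]>-.6)&(P[...,1]<.6)
    m=cv2.morphologyEx(m.astype(np.uint8),2,np.ones((3,3)))
    n,l,s,ce=cv2.connectedComponentsWithStats(m)
    for i in range(1,n):
        if s[i,4]<80: continue
        q=P[l==i]; r=cv2.minAreaRect((q[:,:2]*1000).astype(np.float32))
        print(ce[i].round(),s[i,4],'c',np.round(r[0]),'size',np.round(r[1]),'ang',round(r[2],1),'zmax',q[:,2].max().round(3),'hsv',np.median(h[l==i],0))
E
python3 -c "
from h import *
go(.544,-.341,.2,1.474)
c=cap('wrist','w3');P=wcloud(c);lumps(c,P)
b=(cv2.cvtColor(c['image'],cv2.COLOR_RGB2HSV)[...,0]>100)&(abs(P[...,2]-.09)<.01);print('lid x min',P[b][:,0].min())
"
```

```text
tcp [ 0.503  -0.459   0.2402] rpy [3.138 0.008 1.469] F [ 0.3  0.  -0.6] op 0.997
shift [121.8  28.6  39.3] now box [  25.80723331 -406.36270497]
turn z -0.0050494911405891685
[287.  71.] 1224 c [ 547. -344.] size [36. 62.] ang 66.0 zmax 0.028 hsv [16. 58. 88.]
[385. 129.] 1665 c [ 668. -425.] size [179.  43.] ang 74.0 zmax 0.07 hsv [ 19.  51. 138.]
[228. 148.] 1133 c [ 464. -433.] size [35. 62.] ang 29.7 zmax 0.027 hsv [ 18.  50. 197.]
[271. 204.] 80 c [ 512. -514.] size [17. 11.] ang 7.9 zmax 0.011 hsv [ 22.   38.5 252. ]
[295. 219.] 145 c [ 542. -539.] size [37. 13.] ang 73.2 zmax 0.011 hsv [ 22.  44. 250.]
[237. 215.] 124 c [ 465. -528.] size [26. 15.] ang 83.0 zmax 0.011 hsv [ 22.  60. 250.]Traceback (most recent call last):
  File "<string>", line 5, in <module>
    b=(cv2.cvtColor(c['image'],cv2.COLOR_RGB2HSV)[...,0]>100)&(abs(P[...,2]-.09)<.01);print('lid x min',P[b][:,0].min())
                                                                                                        ~~~~~~~~~~~~~^^
    return umr_minimum(a, axis, None, out, keepdims, initial, where)
ValueError: zero-size array to reduction operation minimum which has no identity
```

View pics/w3.png

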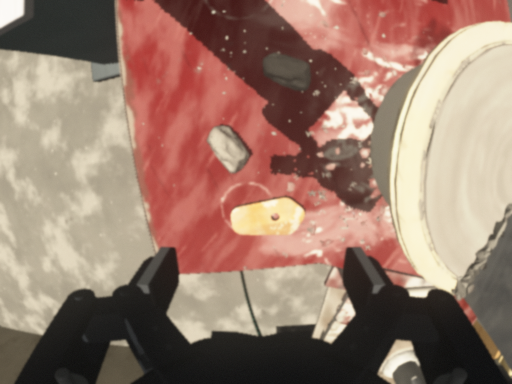

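The wrist view shows two lumps, at (287,71) and (228,148). The rib is at (268,216) and the tub rim is on the right.

>>> carry_out(
  series=[
    [[1,0,0,20,0,0,-0.125],[1,0,0,20,0,0,-0.125],[1,0,0,20,0,0,-0.125],[1,0,0,20,0,0,-0.125],[1,0,0,20,0,0,-0.125],[1,42,-21,0,0,0,0],[1,0,0,40,0,0,0],[1,0,0,40,0,0,0],[1,0,0,20,0,0,0],[1,0,0,0,0,0,0]],
  ],
)

```text
t: 9.05
position: [0.4641, -0.4229, 0.0348]
tool_rot: [-3.14, -0.006, 2.101]
wrist_force: [-0.5, -0.0, -0.8]
opening: 0.998
finger_force: 0.0
```

```bash
python3 -c "
from h import *
go(.464,-.433,.006,2.094)
"
```

```text
tcp [ 0.4641 -0.4229  0.0348] rpy [-3.14  -0.006  2.101] F [-0.5 -0.  -0.8] op 0.998
shift [-8.9 -5.2 28.8] now box [ -16.39596489 -374.18353029]
turn z 0.007225428401937517
```

>>> carry_out(
  series=[
    [[1,-9,-5,14,0,0,0],[1,0,0,14,0,0,0],[-1,0,0,0,0,0,0],[-1,0,0,0,0,0,0],[-1,0,0,0,0,0,0],[-1,0,0,0,0,0,0],[-1,0,0,-20,0,0,0],[-1,0,0,-40,0,0,0],[-1,0,0,-40,0,0,0],[-1,0,0,-40,0,0,0]],
  ],
  squeeze=40,
)

```text
t: 10.05
position: [0.4654, -0.4359, 0.1507]
tool_rot: [-3.141, -0.0, 2.1]
wrist_force: [0.4, -0.1, -0.8]
opening: 0.377
finger_force: 37.8
```

>>> carry_out(
  series=[
    [[-1,0,0,0,0,0,0.125],[-1,0,0,0,0,0,0.125],[-1,0,0,0,0,0,0.125],[-1,0,0,0,0,0,0.125],[-1,0,0,0,0,0,0.125],[-1,0,0,0,0,0,0]],
  ],
)

```text
t: 10.65
position: [0.4655, -0.4361, 0.1495]
tool_rot: [3.142, 0.0, 1.475]
wrist_force: [-0.7, 0.4, -0.7]
opening: 0.379
finger_force: 37.8
```

```bash
python3 -c "
from h import *
go(*b2w(-.02,-.1),.035,1.474)
"
```

```text
tcp [ 0.4655 -0.4361  0.1495] rpy [3.142 0.    1.475] F [-0.7  0.4 -0.7] op 0.379
shift [287.3  -6.1 114.4] now box [ -13.68443565 -387.2479131 ]
turn z 0.0009670615468282406
```

>>> carry_out(
  series=[
    [[-1,48,-1,0,0,0,0],[-1,48,-1,0,0,0,0],[-1,48,-1,0,0,0,0],[-1,48,-1,0,0,0,0],[-1,48,-1,0,0,0,0],[-1,47,-1,0,0,0,0],[-1,0,0,0,0,0,0],[-1,0,0,40,0,0,0],[-1,0,0,40,0,0,0],[-1,0,0,34,0,0,0]],
  ],
)

```text
t: 11.65
position: [0.4873, -0.1504, 0.0343]
tool_rot: [3.141, 0.001, 1.478]
wrist_force: [1.1, -0.3, -0.9]
opening: 0.383
finger_force: 37.8
```

>>> carry_out(
  series=[
    [[-1,0,0,0,0,0,0],[0.3,0,0,0,0,0,0],[0.3,0,0,0,0,0,0],[0.3,0,0,0,0,0,0],[0.3,0,0,-40,0,0,0],[0.3,0,0,-40,0,0,0],[1,0,0,-35,0,0,0],[1,0,0,-10,0,0,0]],
  ],
)

```text
t: 12.45
position: [0.4913, -0.1517, 0.1668]
tool_rot: [3.13, 0.003, 1.475]
wrist_force: [0.4, -1.1, 0.2]
opening: 0.96
finger_force: 0.0
```

```bash
python3 -c "
from h import *
go(.547,-.344,.15)
c=cap('top','top1');P=cloud(c);lumps(c,P)
"
```

```text
tcp [ 0.4913 -0.1517  0.1668] rpy [3.130e+00 3.000e-03 1.475e+00] F [ 0.4 -1.1  0.2] op 0.96
shift [-186.    73.6   18.3] now box [ -15.50180672 -101.6615125 ]
[336. 146.] 136 c [ 651. -442.] size [108.  21.] ang 85.7 zmax 0.07 hsv [ 19.  27. 107.]
[255. 213.] 2727 c [531. -44.] size [296. 176.] ang 84.5 zmax 0.07 hsv [ 21.  21. 206.]
[159. 206.] 404 c [677. 267.] size [ 97. 107.] ang 73.4 zmax 0.05 hsv [ 18.  28. 174.]
[289. 231.] 95 c [ 407. -117.] size [72.  6.] ang 85.6 zmax 0.07 hsv [12. 18. 79.]
[115. 239.] 359 c [626. 446.] size [89. 64.] ang 49.2 zmax 0.058 hsv [ 16.  31. 100.]
[231. 249.] 98 c [428.  89.] size [61.  6.] ang 84.5 zmax 0.069 hsv [ 11.  19. 110.]
[147. 262.] 102 c [504. 371.] size [24. 60.] ang 14.5 zmax 0.07 hsv [45.  8. 99.]
[181. 282.] 242 c [394. 290.] size [59. 54.] ang 27.1 zmax 0.046 hsv [ 18.  31. 130.]
```

>>> carry_out(
  series=[
    [[1,-46,18,0,0,0,0],[1,-46,18,0,0,0,0],[1,-46,18,0,0,0,0],[1,-46,18,0,0,0,0],[1,0,0,0,0,0,0]],
  ],
)

```text
t: 13.0
position: [0.5421, -0.3462, 0.1596]
tool_rot: [3.139, 0.004, 1.471]
wrist_force: [-0.2, 0.1, 0.2]
opening: 0.997
finger_force: 0.0
```

>>> carry_out(
  series=[
    [[1,0,0,0,0,0,-0.125],[1,0,0,0,0,0,-0.125],[1,0,0,0,0,0,-0.125],[1,0,0,0,0,0,-0.125],[1,0,0,0,0,0,-0.125],[1,0,0,0,0,0,-0.125],[1,0,0,0,0,0,-0.125],[1,0,0,0,0,0,-0.125],[1,0,0,0,0,0,-0.125],[1,0,0,0,0,0,-0.125]],
  ],
)

```text
t: 14.0
position: [0.5404, -0.3389, 0.1592]
tool_rot: [3.141, -0.002, 2.73]
wrist_force: [1.3, -0.3, -0.2]
opening: 1.0
finger_force: 0.0
```

```bash
python3 -c "
from h import *
go(.547,-.344,.006,2.723)
c=cap('wrist','w4');P=wcloud(c);lumps(c,P)
"
```

```text
tcp [ 0.5404 -0.3389  0.1592] rpy [ 3.141e+00 -2.000e-03  2.730e+00] F [ 1.3 -0.3 -0.2] op 1.0
shift [ -8.4  -2.1 153.2] now box [  51.43547758 -283.27122841]
turn z 0.007355677062649946
[450.  76.] 19090 c [519. -68.] size [225. 193.] ang 81.9 zmax 0.041 hsv [ 23.   38.  176.5]
[380. 108.] 99 c [ 509. -211.] size [ 2. 16.] ang 83.9 zmax 0.061 hsv [17. 40. 62.]
[386. 147.] 708 c [ 551. -215.] size [ 2. 65.] ang 84.6 zmax 0.061 hsv [17. 40. 63.]
[258. 189.] 1597 c [ 546. -344.] size [33. 59.] ang 62.7 zmax 0.027 hsv [ 19.  53. 153.]
[397. 244.] 157 c [ 652. -229.] size [3. 8.] ang 2.7 zmax 0.067 hsv [11. 28. 64.]
[253. 315.] 3607 c [ 681. -406.] size [195.  53.] ang 61.1 zmax 0.07 hsv [ 21.  47. 103.]
```

>>> carry_out(
  series=[
    [[1,-8,-2,40,0,0,0],[1,0,0,45,0,0,0],[1,0,0,45,0,0,0],[1,0,0,23,0,0,0],[-1,0,0,0,0,0,0],[-1,0,0,0,0,0,0],[-1,0,0,0,0,0,0],[-1,0,0,0,0,0,0],[-1,0,0,-30,0,0,0],[-1,0,0,-40,0,0,0]],
  ],
)

```text
t: 15.05
position: [0.5461, -0.344, 0.0767]
tool_rot: [3.141, -0.004, 2.725]
wrist_force: [-0.6, -0.5, -0.0]
opening: 0.381
finger_force: 37.8
```

>>> carry_out(
  series=[
    [[-1,0,0,-15,0,0,0.125],[-1,0,0,-15,0,0,0.125],[-1,0,0,-15,0,0,0.125],[-1,0,0,-15,0,0,0.125],[-1,0,0,-15,0,0,0.125],[-1,0,0,0,0,0,0.125],[-1,0,0,0,0,0,0.125],[-1,0,0,0,0,0,0.125],[-1,0,0,0,0,0,0.125],[-1,0,0,0,0,0,0.125]],
  ],
)

```text
t: 16.05
position: [0.5482, -0.3455, 0.154]
tool_rot: [3.139, 0.001, 1.469]
wrist_force: [0.8, 0.8, -1.5]
opening: 0.381
finger_force: 37.9
```

```bash
python3 -c "
from h import *
go(*b2w(-.02,-.02),.035,1.474)
"
```

```text
tcp [ 0.5482 -0.3455  0.154 ] rpy [3.139e+00 1.000e-03 1.469e+00] F [ 0.8  0.8 -1.5] op 0.381
shift [268.9 -81.4 118.5] now box [  59.82594888 -289.08893046]
turn z -0.004686375513154317
```

>>> carry_out(
  series=[
    [[-1,45,-14,0,0,0,0],[-1,45,-14,0,0,0,0],[-1,45,-14,0,0,0,0],[-1,45,-14,0,0,0,0],[-1,45,-13,0,0,0,0],[-1,44,-12,0,0,0,0],[-1,0,0,0,0,0,0],[-1,0,0,40,0,0,0],[-1,0,0,40,0,0,0],[-1,0,0,38,0,0,0]],
  ],
)

```text
t: 17.05
position: [0.4947, -0.0704, 0.0349]
tool_rot: [3.137, 0.001, 1.475]
wrist_force: [-0.1, -0.7, -1.3]
opening: 0.383
finger_force: 37.9
```

>>> carry_out(
  series=[
    [[-1,0,0,0,0,0,0],[0.3,0,0,0,0,0,0],[0.3,0,0,0,0,0,0],[0.3,0,0,0,0,0,0],[0.3,0,0,-40,0,0,0],[0.3,0,0,-40,0,0,0],[1,0,0,-40,0,0,0],[1,0,0,-40,0,0,0],[1,0,0,0,0,0,0]],
  ],
)

```text
t: 17.95
position: [0.4988, -0.071, 0.2032]
tool_rot: [3.124, 0.002, 1.475]
wrist_force: [0.1, -0.4, 1.0]
opening: 1.001
finger_force: 0.0
```

```bash
python3 -c "
from h import *
go(.394,.29,.2)
c=cap('wrist','w5');P=wcloud(c);lumps(c,P)
"
```

```text
tcp [ 0.4988 -0.071   0.2032] rpy [3.124e+00 2.000e-03 1.475e+00] F [ 0.1 -0.4  1. ] op 1.001
shift [ 349.3 -138.9   -0. ] now box [-15.81190403 -20.60781256]
[264. 145.] 49197 c [514. -50.] size [313. 189.] ang 84.4 zmax 0.07 hsv [ 23.  39. 125.]
[396. 354.] 455 c [ 680. -370.] size [72.  9.] ang 46.1 zmax 0.07 hsv [22. 45. 89.]
```

View pics/w5.png

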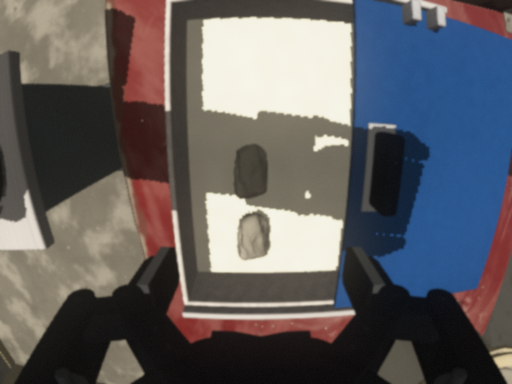

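Both lumps lie in the open box, at (250,170) and (253,235), and the lid is fully back. I'll go on to the third lump.

>>> carry_out(
  series=[
    [[1,44,-17,0,0,0,0],[1,44,-17,0,0,0,0],[1,44,-17,0,0,0,0],[1,44,-17,0,0,0,0],[1,44,-17,0,0,0,0],[1,44,-17,0,0,0,0],[1,44,-17,0,0,0,0],[1,41,-17,0,0,0,0],[1,0,0,0,0,0,0]],
  ],
)

```text
t: 18.9
position: [0.3889, 0.2949, 0.1941]
tool_rot: [-3.141, -0.002, 1.481]
wrist_force: [0.3, -0.3, 0.8]
opening: 0.995
finger_force: 0.0
```

```bash
python3 -c "
from h import *
c=cap('wrist','w6');P=wcloud(c);lumps(c,P)
go(.394,.29,.012)
for u,v in((219,127),(361,70)):pass
h=cv2.cvtColor(c['image'],cv2.COLOR_RGB2HSV).astype(int)
m=(h[...,1]>150)&((h[...,0]<6)|(h[...,0]>174))&(P[...,2]>.15)&(P[...,2]<.2);print('head',P[m].mean(0),m.sum(),cv2.minAreaRect((P[m][:,:2]*1000).astype(np.float32)))
"
```

```text
[448.  36.] 3030 c [627. 442.] size [85. 72.] ang 49.6 zmax 0.053 hsv [ 16.   53.  152.5]
[496.  95.] 508 c [696. 385.] size [20. 97.] ang 48.8 zmax 0.038 hsv [ 24.  58. 254.]
[362.  95.] 882 c [503. 377.] size [19. 57.] ang 1.4 zmax 0.07 hsv [ 23.  27. 155.]
[483. 184.] 3229 c [675. 268.] size [102. 104.] ang 24.5 zmax 0.045 hsv [ 23.   8. 254.]
[267. 176.] 2145 c [395. 293.] size [58. 55.] ang 26.5 zmax 0.043 hsv [ 16.  57. 153.]
[459. 255.] 1006 c [655. 173.] size [  7. 101.] ang 89.2 zmax 0.07 hsv [16. 64. 98.]
[419. 292.] 132 c [607. 103.] size [ 3. 36.] ang 84.9 zmax 0.03 hsv [ 16.  37. 119.]
[324. 311.] 1378 c [451. 109.] size [97. 43.] ang 38.0 zmax 0.07 hsv [ 15.  37. 121.]
[399. 363.] 1191 c [594. -60.] size [128.  53.] ang 83.7 zmax 0.046 hsv [ 20.   8. 253.]
tcp [0.3895 0.2925 0.1938] rpy [-3.141  0.     1.48 ] F [ 0.5 -0.5 -0.4] op 1.001
shift [ -2.    4.8 181.8] now box [-159.63126688  330.66394671]
head [0.51612435 0.36893026 0.16902706] 1442 ((522.6073608398438, 368.09747314453125), (59.26969909667969, 19.036701202392578), 85.8427505493164)
```

View pics/w6.png

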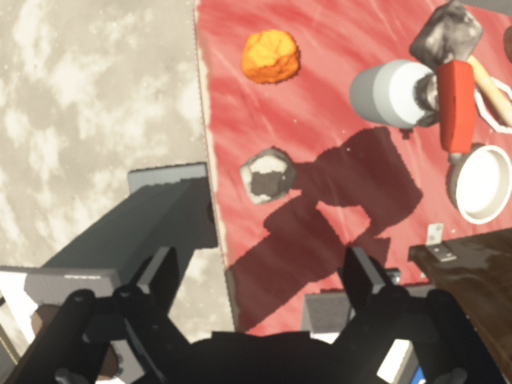

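The wrist view shows the clay at (268,177), the orange look-alike at (270,57) and the sprayer's red head at (458,108), with its nozzle at (456,158).

>>> carry_out(
  series=[
    [[1,0,0,20,0,0,-0.11],[1,0,0,20,0,0,-0.11],[1,0,0,20,0,0,-0.11],[1,0,0,20,0,0,-0.11],[1,0,0,20,0,0,-0.11],[1,0,0,0,0,0,0]],
  ],
  squeeze=60,
)

```text
t: 19.55
position: [0.3886, 0.2876, 0.0913]
tool_rot: [-3.134, 0.001, 2.023]
wrist_force: [-0.7, -0.4, 0.7]
opening: 0.998
finger_force: 0.0
```

```bash
python3 -c "
from h import *
c=cap('wrist');P=wcloud(c);lumps(c,P)
go(.395,.292,.008)
"
```

```text
[443. 181.] 3134 c [506. 375.] size [25. 61.] ang 7.1 zmax 0.07 hsv [ 25.  23. 161.]
[507. 156.] 155 c [580. 438.] size [22.  7.] ang 73.7 zmax 0.026 hsv [ 14.  56. 103.]
[272. 202.] 4420 c [395. 292.] size [58. 55.] ang 29.1 zmax 0.043 hsv [ 20.  40. 230.]
[489. 313.] 1976 c [683. 289.] size [ 55. 104.] ang 70.6 zmax 0.044 hsv [ 22.  25. 244.]
[405. 374.] 597 c [642. 173.] size [ 6. 64.] ang 88.8 zmax 0.047 hsv [19. 53. 94.]
tcp [0.3898 0.2885 0.0928] rpy [-3.137e+00  1.000e-03  2.021e+00] F [-0.4 -0.2  0.4] op 1.002
shift [ 1.   6.6 84.8] now box [-158.93948657  326.71135953]
```

>>> carry_out(
  series=[
    [[1,1,6,30,0,0,0],[1,0,0,35,0,0,0],[1,0,0,20,0,0,0],[1,0,0,0,0,0,0],[-1,0,0,0,0,0,0],[-1,0,0,0,0,0,0],[-1,0,0,0,0,0,0],[-1,0,0,0,0,0,0],[-1,0,0,-20,0,0,0],[-1,0,0,-30,0,0,0]],
  ],
)

```text
t: 20.6
position: [0.3948, 0.2936, 0.0596]
tool_rot: [-3.139, 0.0, 2.024]
wrist_force: [0.5, 1.0, -2.4]
opening: 0.623
finger_force: 63.2
```

>>> carry_out(
  series=[
    [[-1,0,0,-25,0,0,0.11],[-1,0,0,-25,0,0,0.11],[-1,0,0,-25,0,0,0.11],[-1,0,0,-25,0,0,0.11],[-1,0,0,-25,0,0,0.11],[-1,0,0,0,0,0,0]],
  ],
)

```text
t: 21.2
position: [0.399, 0.2962, 0.1894]
tool_rot: [3.133, -0.007, 1.475]
wrist_force: [1.1, 0.6, -1.5]
opening: 0.624
finger_force: 63.2
```

```bash
python3 -c "
from h import *
go(*b2w(-.02,.08),.04,1.474)
"
```

```text
tcp [0.399  0.2962 0.1894] rpy [ 3.133 -0.007  1.475] F [ 1.1  0.6 -1.5] op 0.624
shift [-256.3  129.1  148.8] now box [-150.56885126  335.28458356]
turn z 0.0007943117182946935
```

>>> carry_out(
  series=[
    [[-1,-43,22,0,0,0,0],[-1,-43,22,0,0,0,0],[-1,-43,22,0,0,0,0],[-1,-43,21,0,0,0,0],[-1,-43,21,0,0,0,0],[-1,-42,21,0,0,0,0],[-1,0,0,0,0,0,0],[-1,0,0,45,0,0,0],[-1,0,0,45,0,0,0],[-1,0,0,30,0,0,0]],
  ],
)

```text
t: 22.2
position: [0.4968, 0.0264, 0.061]
tool_rot: [-3.137, 0.0, 1.476]
wrist_force: [-1.1, -0.7, -2.6]
opening: 0.628
finger_force: 63.0
```

>>> carry_out(
  series=[
    [[-1,0,0,20,0,0,0],[-1,0,0,17,0,0,0],[-1,0,0,0,0,0,0],[0.75,0,0,0,0,0,0],[0.75,0,0,0,0,0,0],[0.75,0,0,0,0,0,0],[0.75,0,0,-40,0,0,0],[0.75,0,0,-40,0,0,0],[0.75,0,0,-45,0,0,0],[0.75,0,0,-45,0,0,0]],
  ],
)

```text
t: 23.2
position: [0.4994, 0.0261, 0.1992]
tool_rot: [3.141, -0.0, 1.475]
wrist_force: [0.9, 0.3, 0.0]
opening: 0.875
finger_force: 0.0
```

```bash
python3 -c "
from h import *
c=cap('wrist','w7');P=wcloud(c);q=P[(P[...,2]>.03)&(P[...,2]<.062)&(P[...,0]>.44)&(P[...,0]<.56)&(P[...,1]>-.17)&(P[...,1]<.09)]
print(q[:,2].max());go(.4,.3,.2)
m=lambda n:0
"
```

```text
0.057098844989939834
tcp [0.5051 0.0261 0.2078] rpy [ 3.126e+00 -1.000e-03  1.475e+00] F [ 2.1 -0.4  4.3] op 0.871
shift [ 262.7 -130.9    6. ] now box [-18.84937582  76.60797522]
```

View pics/w7.png

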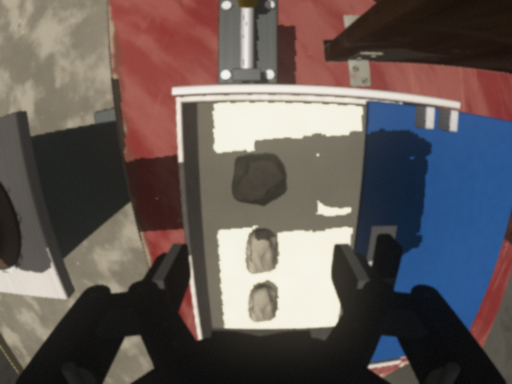

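All three lumps are in the box, at (258,178), (262,250) and (262,300), all below the lid level. Now the sprayer, going round in front of the board.

>>> carry_out(
  series=[
    [[0,44,-16,-8,0,0,0],[0,44,-16,-8,0,0,0],[0,44,-15,-8,0,0,0],[0,44,-15,-8,0,0,0],[0,44,-15,-8,0,0,0],[0,44,-15,-8,0,0,0],[0,0,0,0,0,0,-0.023],[0,0,0,0,0,0,0]],
  ],
  squeeze=90,
)

```text
t: 24.05
position: [0.433, 0.2986, 0.2455]
tool_rot: [3.141, 0.0, 1.501]
wrist_force: [0.1, -0.5, 0.5]
opening: 0.502
finger_force: 0.0
```

```bash
cat >> h.py <<'E'
def head(c,P):
    h=cv2.cvtColor(c['image'],cv2.COLOR_RGB2HSV).astype(int)
    m=(h[...,1]>150)&((h[...,0]<6)|(h[...,0]>174))&(P[...,2]>.165)&(P[...,2]<.19); r=cv2.minAreaRect((P[m][:,:2]*1000).astype(np.float32))
    print('head',P[m].mean(0).round(4),m.sum(),np.round(r[0],1),np.round(r[1],1),round(r[2],1)); return r
E
python3 -c "
from h import *
c=cap('wrist');P=wcloud(c);head(c,P); go(.5226,.3681,.148,1.498)
"
```

```text
head [0.5208 0.3633 0.1742] 1006 [523.4 368. ] [60.4 18.5] 85.1
tcp [0.4332 0.2975 0.2451] rpy [3.141e+00 1.000e-03 1.499e+00] F [ 0.2  0.8 -0.7] op 0.5
shift [76.9 84.1 97.1] now box [-116.66195955  339.82370703]
turn z 0.0008394653168704025
```

>>> carry_out(
  series=[
    [[0,26,28,0,0,0,0.01],[0,26,28,0,0,0,0],[0,25,28,0,0,0,0],[0,0,0,0,0,0,0],[0,0,0,0,0,0,0]],
  ],
)

```text
t: 24.6
position: [0.5237, 0.3659, 0.2439]
tool_rot: [-3.139, 0.002, 1.485]
wrist_force: [-0.7, -0.4, 0.0]
opening: 0.501
finger_force: 0.0
```

```bash
python3 -c "
from h import *
c=cap('wrist');P=wcloud(c);head(c,P); go(.5232,.368,.148,1.485)
"
```

```text
head [0.5243 0.3646 0.1768] 1225 [524.  368.3] [60.5 17.5] 85.9
tcp [0.5231 0.3658 0.2442] rpy [-3.139e+00  2.000e-03  1.486e+00] F [0.3 1.  0.1] op 0.497
shift [ 2.4  0.2 96.2] now box [-33.75966262 416.4587396 ]
turn z 0.0006522206087193894
```

>>> carry_out(
  series=[
    [[0,2,0,40,0,0,0],[0,0,0,36,0,0,0],[0,0,0,20,0,0,0],[0,0,0,0,0,0,0],[-1,0,0,0,0,0,0],[-1,0,0,0,0,0,0],[-1,0,0,0,0,0,0],[-1,0,0,0,0,0,0]],
  ],
)

```text
t: 25.45
position: [0.5248, 0.3704, 0.1518]
tool_rot: [3.138, -0.002, 1.488]
wrist_force: [-0.1, -1.3, 3.5]
opening: 0.191
finger_force: 90.0
```

```bash
cat >> h.py <<'E'
TH=np.radians(35); D=.230; AZ=1.911; NT=np.array([-.0385,0,-.021])
def spray():
    u=np.array([np.cos(AZ),np.sin(AZ),0]); t=np.r_[b2w(-.017,0),.034]
    noz=t+D*(np.cos(TH)*u+np.sin(TH)*np.array([0,0,1]))
    x=np.cos(TH)*u+np.sin(TH)*np.array([0,0,1]); z=np.sin(TH)*u-np.cos(TH)*np.array([0,0,1]); y=np.cross(z,x)
    Rt=np.stack([x,y,z],1); return t,noz,noz-Rt@NT,Rt
def aim():
    o=manip.get_obs(); Rm=R.from_euler('xyz',o['tool_rot']).as_matrix(); n=o['position']+Rm@NT; t=spray()[0]
    print('nozzle',n.round(3),'target in nozzle frame (x,y,z) mm', (np.array([Rm[:,1],Rm[:,0],-Rm[:,2]])@(t-n)*1000).round(1))
E
python3 -c "
from h import *
t,n,p,Rt=spray();print('target',t,'noz',n,'tcp',p); go(*p,1.911); aim()
"
```

```text
target [ 0.49957926 -0.05036035  0.034     ] noz [0.43671246 0.12724651 0.16592258] tcp [0.4221699  0.16833112 0.17080308]
tcp [0.5248 0.3704 0.1518] rpy [ 3.138e+00 -2.000e-03  1.488e+00] F [-0.1 -1.3  3.5] op 0.191
shift [-209.9  -85.4  -19.8] now box [-32.51183613 421.24224359]
turn z -0.42317765464404955
nozzle [0.522 0.332 0.173] target in nozzle frame (x,y,z) mm [   9.4 -383.1 -137.9]
```

>>> carry_out(
  series=[
    [[-1,0,0,-20,0,0,0],[-1,0,0,-40,0,0,0],[-1,0,0,-45,0,0,0],[-1,0,0,-45,0,0,0],[-1,-34,-20,0,0,0,0],[-1,-34,-20,0,0,0,0],[-1,-34,-20,0,0,0,0],[-1,-34,-20,0,0,0,0],[-1,-34,-20,0,0,0,0],[-1,0,0,0,0,0,0]],
  ],
)

```text
t: 26.45
position: [0.4055, 0.2052, 0.2979]
tool_rot: [-3.137, 0.004, 1.486]
wrist_force: [-0.5, 0.9, -3.4]
opening: 0.192
finger_force: 89.0
```

>>> carry_out(
  series=[
    [[-1,0,0,0,0,0,-0.106],[-1,0,0,0,0,0,-0.106],[-1,0,0,0,0,0,-0.106],[-1,0,0,0,0,0,-0.105],[-1,0,0,0,0,0,0],[-1,0,0,0,0,0.1,0],[-1,0,0,0,0,0.1,0],[-1,0,0,0,0,0.1,0],[-1,0,0,0,0,0.1,0],[-1,0,0,0,0,0,0]],
  ],
)

```text
t: 27.45
position: [0.4103, 0.2068, 0.298]
tool_rot: [-3.138, -0.399, 1.904]
wrist_force: [0.9, 0.8, -2.6]
opening: 0.184
finger_force: 89.0
```

```bash
sed -i 's/-.021\])/-.017])/' h.py; python3 -c "
from h import *
t,n,p,Rt=spray();go(*p); aim(); o=manip.get_obs();print(o['qpos'].round(2),(R.from_euler('xyz',o['tool_rot']).inv()*R.from_matrix(Rt)).as_rotvec().round(3))
"
```

```text
tcp [0.4103 0.2068 0.298 ] rpy [-3.138 -0.399  1.904] F [ 0.9  0.8 -2.6] op 0.184
shift [-87.4  -1.   97.7] now box [-130.67680567  247.33446937]
nozzle [0.424 0.167 0.299] target in nozzle frame (x,y,z) mm [   0.7 -314.9 -154.5]
[ 0.1  -0.06  1.96  0.4   1.36 -0.34] [ 0.     0.212 -0.007]
```

>>> carry_out(
  series=[
    [[-1,0,0,0,0,0.106,0],[-1,0,0,0,0,0.106,0],[-1,0,0,0,0,0,0]],
  ],
)

```text
t: 27.75
position: [0.4097, 0.2074, 0.2975]
tool_rot: [-3.136, -0.61, 1.904]
wrist_force: [-0.0, -0.0, -3.1]
opening: 0.194
finger_force: 89.1
```

```bash
python3 -c "
from h import *
t,n,p,Rt=spray();go(*p); aim()
"
```

```text
tcp [0.4097 0.2074 0.2975] rpy [-3.136 -0.61   1.904] F [-0.  -0.  -3.1] op 0.194
shift [-106.1   -0.6   76.4] now box [-131.29716147  247.87852467]
nozzle [0.423 0.168 0.289] target in nozzle frame (x,y,z) mm [   0.9 -336.1  -76.7]
```

>>> carry_out(
  series=[
    [[-1,-26,0,19,0,0,0],[-1,-27,0,19,0,0,0],[-1,-27,0,19,0,0,0],[-1,-26,0,19,0,0,0],[-1,0,0,0,0,0,0],[-1,0,0,0,0,0,0],[-1,0,0,0,0,0,0],[-1,0,0,0,0,0,0],[-1,0,0,0,0,0,0],[-1,0,0,0,0,0,0]],
  ],
)

```text
t: 28.75
position: [0.4245, 0.1682, 0.177]
tool_rot: [3.14, -0.611, 1.912]
wrist_force: [-0.8, -0.3, -3.2]
opening: 0.192
finger_force: 89.1
```

```bash
python3 -c "
from h import *
aim()
c=cap('wrist','w8')
c=cap('top');P=cloud(c);h=cv2.cvtColor(c['image'],cv2.COLOR_RGB2HSV).astype(int)
m=(h[...,1]>150)&((h[...,0]<6)|(h[...,0]>174))&(P[...,2]>.13)&(P[...,2]<.26)&(P[...,0]>.3)
q=P[m];print(m.sum(),q.min(0),q.max(0),q.mean(0))
o=manip.get_obs();Rm=R.from_euler('xyz',o['tool_rot']).as_matrix()
if len(q): print(((q-o['position'])@Rm*1000).round()[::4])
"
```

```text
nozzle [0.438 0.129 0.169] target in nozzle frame (x,y,z) mm [  -2.4 -232.8   -1.5]
76 [ 0.40975995 -0.82430238  0.18310937] [0.6061777  0.1868971  0.24976536] [0.42839135 0.14169751 0.20110399]
[[-768. -162. -628.]
 [ -17.    6.  -25.]
 [  -5.    5.  -28.]
 [   3.    5.  -26.]
 [ -11.   -0.  -25.]
 [   1.   -1.  -28.]
 [   4.    1.  -22.]
 [  21.    4.  -23.]
 [   8.   -2.  -22.]
 [  24.    1.  -23.]
 [  10.   -5.  -21.]
 [  27.    1.  -20.]
 [  17.   -7.  -22.]
 [  32.   -3.  -22.]
 [  22.  -10.  -24.]
 [  29.   -3.  -16.]
 [  14.   -9.  -13.]
 [  25.   -6.  -11.]
 [  24.   -5.   -4.]]
```

View pics/w8.png

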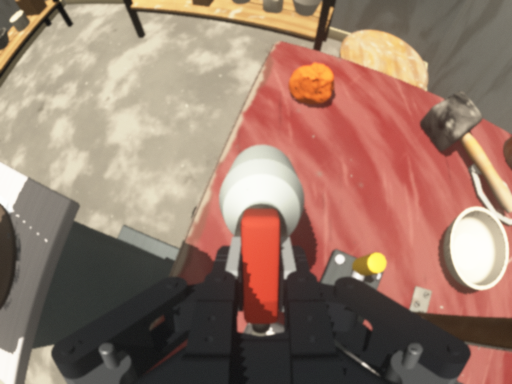

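The wrist view shows the sprayer gripped straight: red head at (262,265), bottle behind it at (262,190), clear of the knob at (370,263). Now I'll hold the aim.

>>> carry_out(
  series=[
    [[-1,0,0,0,0,0,0],[-1,0,0,0,0,0,0],[-1,0,0,0,0,0,0],[-1,0,0,0,0,0,0],[-1,0,0,0,0,0,0],[-1,0,0,0,0,0,0],[-1,0,0,0,0,0,0],[-1,0,0,0,0,0,0],[-1,0,0,0,0,0,0],[-1,0,0,0,0,0,0]],
  ],
)

```text
t: 29.85
position: [0.4241, 0.1681, 0.1762]
tool_rot: [-3.142, -0.612, 1.911]
wrist_force: [-0.2, -0.3, -2.5]
opening: 0.189
finger_force: 89.1
```

>>> carry_out(
  series=[
    [[-1,0,0,0,0,0,0],[-1,0,0,0,0,0,0],[-1,0,0,0,0,0,0],[-1,0,0,0,0,0,0],[-1,0,0,0,0,0,0],[-1,0,0,0,0,0,0],[-1,26,0,-19,0,0,0],[-1,27,0,-19,0,0,0],[-1,27,0,-19,0,0,0],[-1,26,0,-19,0,0,0]],
  ],
)

```text
t: 30.85
position: [0.4091, 0.209, 0.3004]
tool_rot: [-3.141, -0.612, 1.91]
wrist_force: [1.1, -1.0, -2.2]
opening: 0.189
finger_force: 89.1
```

>>> carry_out(
  series=[
    [[-1,0,0,0,0,-0.102,0],[-1,0,0,0,0,-0.102,0],[-1,0,0,0,0,-0.102,0],[-1,0,0,0,0,-0.102,0],[-1,0,0,0,0,-0.102,0],[-1,0,0,0,0,-0.101,0],[-1,0,0,0,0,0,0.14],[-1,0,0,0,0,0,0.14],[-1,0,0,0,0,0,0.14],[-1,0,0,0,0,0,0]],
  ],
)

```text
t: 31.85
position: [0.4087, 0.209, 0.2989]
tool_rot: [-3.139, -0.001, 1.491]
wrist_force: [-0.7, -0.1, -3.3]
opening: 0.185
finger_force: 89.1
```

```bash
python3 -c "
from h import *
go(.5248,.3704,.153,1.488)
"
```

```text
tcp [0.4087 0.209  0.2989] rpy [-3.139e+00 -1.000e-03  1.491e+00] F [-0.7 -0.1 -3.3] op 0.185
shift [170.  103.3 145.8] now box [-132.44674817  249.34556795]
turn z 0.0030848002889332093
```

>>> carry_out(
  series=[
    [[-1,34,20,0,0,0,0],[-1,34,20,0,0,0,0],[-1,34,20,0,0,0,0],[-1,34,20,0,0,0,0],[-1,34,20,0,0,0,0],[-1,0,0,0,0,0,0],[-1,0,0,40,0,0,0],[-1,0,0,40,0,0,0],[-1,0,0,35,0,0,0],[-1,0,0,0,0,0,0]],
  ],
)

```text
t: 32.85
position: [0.5175, 0.3667, 0.1771]
tool_rot: [-3.128, 0.008, 1.492]
wrist_force: [-1.8, -0.6, -4.1]
opening: 0.192
finger_force: 89.0
```

>>> carry_out(
  series=[
    [[-1,0,0,10,0,0,0],[-1,0,0,10,0,0,0],[-1,0,0,8,0,0,0],[-1,0,0,0,0,0,0]],
  ],
)

```text
t: 33.25
position: [0.5226, 0.3701, 0.1561]
tool_rot: [-3.14, -0.0, 1.491]
wrist_force: [0.5, -0.7, -3.0]
opening: 0.189
finger_force: 89.0
```

Down 4 mm until it stands, then release gently and lift.

>>> carry_out(
  series=[
    [[-1,0,0,3,0,0,0],[-1,0,0,2,0,0,0],[-1,0,0,0,0,0,0],[-1,0,0,0,0,0,0]],
  ],
)

```text
t: 33.65
position: [0.5232, 0.3705, 0.1518]
tool_rot: [3.141, -0.001, 1.491]
wrist_force: [0.4, 0.3, -1.6]
opening: 0.195
finger_force: 89.1
```

>>> carry_out(
  series=[
    [[-0.3,0,0,0,0,0,0],[0,0,0,0,0,0,0],[0,0,0,0,0,0,0],[0,0,0,0,0,0,0],[0,0,0,-30,0,0,0],[0,0,0,-40,0,0,0],[0,0,0,-30,0,0,0],[0,-35,-28,0,0,0,0],[0,-35,-28,0,0,0,0],[0,0,0,0,0,0,0]],
  ],
)

```text
t: 34.65
position: [0.4556, 0.3006, 0.249]
tool_rot: [-3.134, 0.005, 1.49]
wrist_force: [-0.4, -0.0, -1.2]
opening: 0.497
finger_force: 0.0
```

```bash
python3 -c "
from h import *
c=cap('wrist','w9');P=wcloud(c);head(c,P); go(*b2w(.092,0),.2,1.474)
"
```

```text
head [0.5197 0.3636 0.1747] 909 [521.3 368.4] [60.5 18.4] 85.6
tcp [0.4588 0.3029 0.2503] rpy [-3.138e+00  1.000e-03  1.490e+00] F [-0.4 -0.3 -0.5] op 0.502
shift [-350.5  178.4   50.1] now box [-91.69350765 347.65166734]
turn z 0.015921376118152253
```

View pics/w9.png

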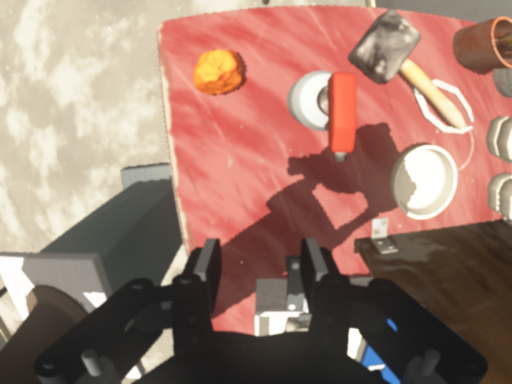

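The sprayer stands upright at (340,110), with mallet and bowl untouched. Back to the lid handle, passing in front of the board.

>>> carry_out(
  series=[
    [[0,-48,-4,0,0,0,0.016],[0,-48,0,0,0,0,0],[0,-48,0,0,0,0,0],[0,-48,0,0,0,0,0],[0,-48,0,0,0,0,0],[0,-48,0,0,0,0,0],[0,-48,0,0,0,0,0],[0,0,30,0,0,0,0],[0,0,30,0,0,0,0],[0,0,30,0,0,0,0]],
  ],
)

```text
t: 35.7
position: [0.5184, -0.0392, 0.252]
tool_rot: [3.139, -0.001, 1.473]
wrist_force: [0.3, 0.9, 1.5]
opening: 0.5
finger_force: 0.0
```

```bash
python3 -c "
from h import *
c=cap('wrist');P=wcloud(c);h=cv2.cvtColor(c['image'],cv2.COLOR_RGB2HSV).astype(int)
k=(h[...,2]<60)&(P[...,2]>.115)&(P[...,2]<.132)&(abs(P[...,0]-.61)<.05)&(abs(P[...,1]+.05)<.06);print('hand',P[k].mean(0),k.sum(),cv2.minAreaRect((P[k][:,:2]*1000).astype(np.float32)))
lumps(c,P,lo=.02)
go(.615,-.055,.101,1.474)
"
```

```text
hand [ 0.60953898 -0.05686691  0.12449407] 1147 ((611.1422119140625, -58.53143310546875), (69.9380111694336, 16.961650848388672), 83.99638366699219)
[333.   9.] 124 c [625. 150.] size [ 6. 29.] ang 87.8 zmax 0.049 hsv [19.  45.  90.5]
[221.  68.] 2037 c [500.  94.] size [204.  90.] ang 24.9 zmax 0.07 hsv [16. 43. 73.]
[238. 118.] 1795 c [496.  24.] size [59. 53.] ang 0.2 zmax 0.057 hsv [ 20.  49. 149.]
[241. 189.] 1162 c [490. -67.] size [64. 37.] ang 84.4 zmax 0.042 hsv [21.  50.5 76. ]
[185. 219.] 660 c [416. -95.] size [107.   2.] ang 84.3 zmax 0.07 hsv [15. 46. 66.]
[244. 244.] 941 c [ 484. -145.] size [62. 38.] ang 84.2 zmax 0.041 hsv [ 20.  49. 158.]
[261. 286.] 1606 c [ 502. -204.] size [  4. 118.] ang 84.4 zmax 0.07 hsv [18. 40. 82.]
[364. 354.] 311 c [ 667. -383.] size [50.  6.] ang 56.0 zmax 0.07 hsv [21. 45. 90.]
tcp [ 0.5234 -0.0395  0.2522] rpy [ 3.133e+00 -1.000e-03  1.473e+00] F [ 4.9 -0.6  0.5] op 0.5
shift [ -6.6  91.4 152. ] now box [ 5.65781091 13.09460948]
turn z -0.000827902633324662
```

>>> carry_out(
  series=[
    [[0,-8,45,0,0,0,0],[0,-8,45,0,0,0,0],[0,0,0,0,0,0,0],[0,0,0,45,0,0,0],[0,0,0,45,0,0,0],[0,0,0,40,0,0,0],[0,0,0,20,0,0,0],[-1,0,0,0,0,0,0],[-1,0,0,0,0,0,0],[-1,0,0,0,0,0,0]],
  ],
  squeeze=50,
)

```text
t: 36.75
position: [0.6045, -0.0622, 0.1016]
tool_rot: [3.14, -0.001, 1.474]
wrist_force: [1.3, 0.2, -8.6]
opening: 0.174
finger_force: 52.7
```

>>> carry_out(
  series=[
    [[-1,0,-10,0,0,0,0],[-1,0,-18,0,0,0,0],[-1,0,-18,0,0,0,0],[-1,0,-18,0,0,0,0],[-1,0,-18,0,0,0,0],[-1,0,-18,0,0,0,0],[-1,0,-18,0,0,0,0],[-1,0,-18,0,0,0,0],[-1,0,-18,0,0,0,0],[-1,0,0,0,0,0,0]],
  ],
)

```text
t: 37.75
position: [0.4475, -0.0465, 0.1015]
tool_rot: [-3.138, -0.002, 1.474]
wrist_force: [-2.0, 3.8, -7.7]
opening: 0.175
finger_force: 53.0
```

>>> carry_out(
  series=[
    [[-1,0,-4,0,0,0,0],[-1,0,-3,0,0,0,0],[-1,0,-2,0,0,0,0],[-1,0,0,0,0,0,0],[-1,0,0,0,0,0,0]],
  ],
)

```text
t: 38.25
position: [0.4426, -0.0461, 0.1015]
tool_rot: [3.14, -0.002, 1.474]
wrist_force: [1.6, 5.7, -6.4]
opening: 0.176
finger_force: 52.9
```

>>> carry_out(
  series=[
    [[-1,0,-3,0,0,0,0],[-1,0,-3,0,0,0,0],[-1,0,0,0,0,0,0]],
  ],
)

```text
t: 38.55
position: [0.4426, -0.0461, 0.1016]
tool_rot: [3.126, -0.002, 1.473]
wrist_force: [17.7, 5.0, -24.6]
opening: 0.172
finger_force: 51.0
```

The lid is shut against its stop. I'll release it and go to the knob.

>>> carry_out(
  series=[
    [[-1,0,5,0,0,0,0],[0,0,0,0,0,0,0],[0,0,0,0,0,0,0],[0,0,0,-40,0,0,0],[0,0,0,-40,0,0,0],[0,48,8,0,0,0,0],[0,48,8,0,0,0,0],[0,48,8,0,0,0,0],[0,48,8,0,0,0,0],[0,48,8,0,0,0,0]],
  ],
)

```text
t: 39.55
position: [0.5047, 0.19, 0.1829]
tool_rot: [3.139, -0.001, 1.475]
wrist_force: [0.3, -0.6, 0.5]
opening: 0.503
finger_force: 0.0
```

```bash
python3 -c "
from h import *
go(.5045,.1895,.101,1.474)
c=cap('wrist','w10');P=wcloud(c);h=cv2.cvtColor(c['image'],cv2.COLOR_RGB2HSV).astype(int)
b=(h[...,0]>100)&(h[...,0]<125)&(h[...,1]>100)&(abs(P[...,2]-.09)<.006);q=np.array([w2b(p) for p in P[b][::20]]);print('lid box x min',q[:,0].min(),np.percentile(q[:,0],2))
go(.5045,.1895,.101,1.474)
"
```

```text
tcp [0.5047 0.19   0.1829] rpy [ 3.139e+00 -1.000e-03  1.475e+00] F [ 0.3 -0.6  0.5] op 0.503
shift [-0.6 -0.4 81.9] now box [-35.08146219 239.6936061 ]
turn z 0.0009898366800769054
lid box x min -0.08448929842584581 -0.08037363168700759
tcp [0.507  0.197  0.1836] rpy [ 3.135 -0.009  1.477] F [2.6 4.2 0.9] op 0.5
shift [-8.5 -2.3 82.5] now box [-33.45190627 246.9704085 ]
turn z 0.00331902702204534
```

View pics/w10.png

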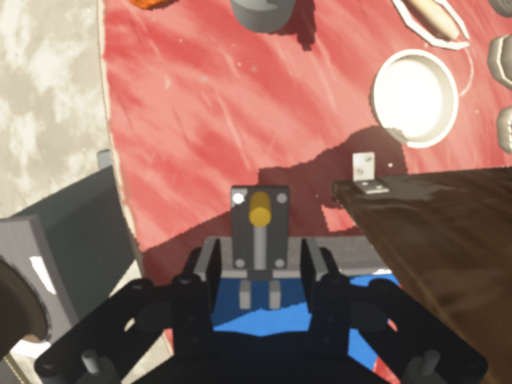

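The bolt at (260,240) lines up with the gap between the lugs at (246,290) and (274,290). Next I'll grip the knob and shoot the bolt.

>>> carry_out(
  series=[
    [[0,-8,-2,0,0,0,0],[0,0,0,40,0,0,0],[0,0,0,30,0,0,0],[0,0,0,12,0,0,0],[0,0,0,0,0,0,0],[-1,0,0,0,0,0,0],[-1,0,0,0,0,0,0],[-1,0,0,0,0,0,0],[-1,0,0,0,0,0,0]],
  ],
)

```text
t: 40.5
position: [0.5034, 0.1805, 0.1013]
tool_rot: [3.136, -0.002, 1.475]
wrist_force: [4.5, -3.2, 1.8]
opening: 0.167
finger_force: 48.9
```

>>> carry_out(
  series=[
    [[-1,-6,0,0,0,0,0],[-1,-7,0,0,0,0,0],[-1,-7,0,0,0,0,0],[-1,-6,0,0,0,0,0],[-1,-4,0,0,0,0,0],[-1,0,0,0,0,0,0],[-1,0,0,0,0,0,0]],
  ],
)

```text
t: 41.2
position: [0.5004, 0.1507, 0.1012]
tool_rot: [3.136, -0.002, 1.475]
wrist_force: [4.9, -1.3, 5.3]
opening: 0.163
finger_force: 49.5
```

>>> carry_out(
  series=[
    [[-1,-3,0,0,0,0,0],[-1,-3,0,0,0,0,0],[-1,0,0,0,0,0,0]],
  ],
)

```text
t: 41.5
position: [0.5003, 0.1504, 0.1014]
tool_rot: [3.135, -0.014, 1.47]
wrist_force: [4.8, 18.3, 1.5]
opening: 0.17
finger_force: 49.4
```

```bash
python3 -c "
from h import *
go(.5,.16,.101,1.474)
c=cap('wrist')"
```

```text
tcp [0.5003 0.1504 0.1014] rpy [ 3.135 -0.014  1.47 ] F [ 4.8 18.3  1.5] op 0.17
shift [ 9.5 -1.3  0.5] now box [-35.60252218 199.9088935 ]
turn z -0.0036141930376922815
```

At the stop (18 N). I'll release, lift clear and verify.

>>> carry_out(
  series=[
    [[-1,6,0,0,0,0,0],[0,0,0,0,0,0,0],[0,0,0,0,0,0,0],[0,0,0,0,0,0,0],[0,0,0,-40,0,0,0],[0,0,0,-45,0,0,0],[0,0,0,-45,0,0,0],[0,0,-45,0,0,0,0],[0,-45,0,0,0,0,0],[0,0,0,0,0,0,0]],
  ],
)

```text
t: 42.55
position: [0.4459, 0.1076, 0.2285]
tool_rot: [-3.139, 0.002, 1.474]
wrist_force: [0.6, 0.6, -0.5]
opening: 0.502
finger_force: 0.0
```

```bash
python3 -c "
from h import *
c=cap('wrist','w11');P=wcloud(c);h=cv2.cvtColor(c['image'],cv2.COLOR_RGB2HSV).astype(int)
y=(h[...,0]>15)&(h[...,0]<35)&(h[...,1]>150)&(P[...,2]>.125)&(P[...,2]<.15);q=P[y];print('knob',q.mean(0),y.sum(),w2b(q.mean(0))*1000)
k=(h[...,2]<60)&(P[...,2]>.115)&(P[...,2]<.132)&(abs(P[...,0]-.44)<.05)&(abs(P[...,1]+.04)<.06);print('hand',k.sum(),cv2.minAreaRect((P[k][:,:2]*1000).astype(np.float32)))
go(.4,.1,.3)
"
```

```text
knob [0.49711674 0.16706694 0.13169051] 59 [-40.42186467 216.1761009 ]
hand 345 ((443.6473693847656, -32.91102600097656), (52.2799186706543, 12.423986434936523), 82.62870025634766)
tcp [0.4469 0.1088 0.2286] rpy [-3.139 -0.     1.472] F [-0.3  1.2  0.7] op 0.501
shift [-13.4 -46.  -71.3] now box [-84.77783573 153.34860453]
```

View pics/w11.png

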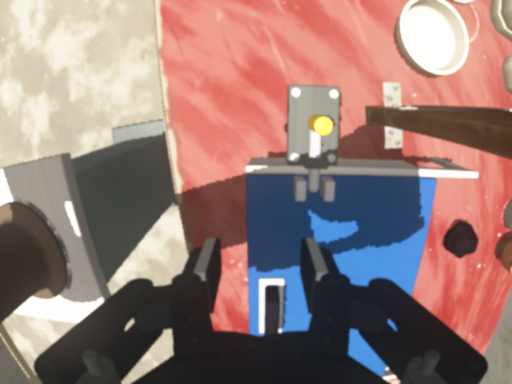

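The tongue at (314,180) is seen between the lugs. I'll check the knob position precisely against the first top picture.

```bash
python3 -c "
from h import *
def kn(c,tag):
    h=cv2.cvtColor(c['image'],cv2.COLOR_RGB2HSV).astype(int)
    P=cloud(c) if tag=='top' else wcloud(c)
    m=(h[...,0]>18)&(h[...,0]<35)&(h[...,1]>110)&(abs(P[...,0]-.5)<.05)&(abs(P[...,1]-.175)<.06)
    v,u=np.nonzero(m);print(tag,m.sum(),u.mean(),v.mean(),P[m].mean(0).round(4) if m.any() else '')
    return u.mean(),v.mean()
import os
c=cap('top','top_end');
i=dict(c); i['image']=cv2.imread('pics/top0.png')[:,:,::-1].copy(); kn(c,'top')
# initial picture, same pixel window (depth of now is fine for the window)
kn(i,'top')
w=dict(np.load('wrist.npz')); u,v=kn(w,'wrist'); p=wplane(w,322,124,.136);print('wrist top disc',p,w2b(p)*1000)
lumps(c,cloud(c),lo=.008)
"
```

```text
top 32 202.21875 230.25 [0.4989 0.163  0.1239]
top 33 203.03030303030303 230.24242424242425 [0.5001 0.1602 0.1181]
wrist 329 320.8206686930091 124.17629179331307 [0.4998 0.1647 0.1301]
wrist top disc [0.49972366 0.1651707  0.136     ] [-37.64420097 214.54014362]
[321. 143.] 339 c [ 694. -397.] size [214.  69.] ang 52.1 zmax 0.07 hsv [ 19.  27. 106.]
[159. 206.] 414 c [675. 268.] size [ 99. 104.] ang 72.7 zmax 0.051 hsv [ 18.  27. 177.]
[301. 228.] 103 c [ 403. -164.] size [69.  5.] ang 85.1 zmax 0.07 hsv [ 11.  18. 115.]
[115. 239.] 379 c [623. 444.] size [84. 67.] ang 51.3 zmax 0.058 hsv [ 16.  30. 102.]
[232. 248.] 109 c [427.  86.] size [68.  6.] ang 82.8 zmax 0.07 hsv [12. 19. 79.]
[147. 262.] 100 c [502. 370.] size [22. 59.] ang 17.7 zmax 0.069 hsv [ 45.   8. 101.]
```

The knob sits about 3 mm out (0.8 px), because my relief move pulled it back. I'll push it home again and release without relieving.

>>> carry_out(
  series=[
    [[0,45,0,0,0,0,0],[0,11,48,0,0,0,0],[0,0,0,0,0,0,0],[0,0,0,45,0,0,0],[0,0,0,45,0,0,0],[0,0,0,35,0,0,0],[0,0,0,0,0,0,0],[-1,0,0,0,0,0,0],[-1,0,0,0,0,0,0],[-1,0,0,0,0,0,0]],
  ],
)

```text
t: 43.65
position: [0.5017, 0.162, 0.106]
tool_rot: [-3.141, -0.002, 1.474]
wrist_force: [-3.8, 0.4, 1.8]
opening: 0.17
finger_force: 48.9
```

>>> carry_out(
  series=[
    [[-1,-3,0,0,0,0,0],[-1,-3,0,0,0,0,0],[-1,0,0,0,0,0,0],[-1,0,0,0,0,0,0]],
  ],
)

```text
t: 44.05
position: [0.5016, 0.1599, 0.1061]
tool_rot: [3.141, -0.01, 1.472]
wrist_force: [-4.4, 13.9, 2.2]
opening: 0.173
finger_force: 49.0
```

>>> carry_out(
  series=[
    [[0,0,0,0,0,0,0],[0,0,0,0,0,0,0],[0,0,0,0,0,0,0],[0,0,0,-40,0,0,0],[0,0,0,-45,0,0,0],[0,0,0,-45,0,0,0],[0,0,-45,0,0,0,0],[0,-45,0,0,0,0,0],[0,0,0,0,0,0,0]],
  ],
)

```text
t: 44.95
position: [0.4513, 0.1121, 0.235]
tool_rot: [3.14, 0.002, 1.474]
wrist_force: [0.6, 0.1, -0.1]
opening: 0.499
finger_force: 0.0
```

```bash
python3 -c "
from h import *
c=cap('top'); P=cloud(c);h=cv2.cvtColor(c['image'],cv2.COLOR_RGB2HSV).astype(int)
for im in (c['image'],cv2.imread('pics/top0.png')[:,:,::-1].copy()):
    h=cv2.cvtColor(im,cv2.COLOR_RGB2HSV).astype(int)
    m=(h[...,0]>18)&(h[...,0]<35)&(h[...,1]>110)&(abs(P[...,0]-.5)<.05)&(abs(P[...,1]-.175)<.06); v,u=np.nonzero(m);print(len(u),u.mean(),v.mean())
blue=(h[...,0]>100)&(h[...,0]<125)&(h[...,1]>120)
w=cap('wrist');P=wcloud(w);p=cv2.cvtColor(w['image'],cv2.COLOR_RGB2HSV).astype(int)
k=(p[...,2]<60)&(P[...,2]>.12)&(P[...,2]<.132)&(abs(P[...,0]-.44)<.05)&(abs(P[...,1]+.04)<.06);print('hand',cv2.minAreaRect((P[k][:,:2]*1000).astype(np.float32)))
go(.4,.1,.3)"
```

```text
33 203.03030303030303 230.24242424242425
33 203.03030303030303 230.24242424242425
hand ((444.0003967285156, -31.247217178344727), (48.809757232666016, 11.747106552124023), 84.45169067382812)
tcp [0.4526 0.1141 0.2348] rpy [ 3.140e+00 -1.000e-03  1.473e+00] F [-0.2  0.1  0.6] op 0.501
shift [-19.1 -50.8 -65.3] now box [-79.65732335 159.15698433]
```

The knob is now pixel-identical to its home image, and the bolt only goes home with the lid shut, so I'm handing in.

```bash
python3 -c "
from plant import manip
print(manip.job_done())"
```

```text
the job is handed in; nothing more can be done
None
```

The job is handed in at about 45 s, with no verdict returned: all three lumps of clay are in the box, the sprayer was aimed and held for over two seconds and stands back on the table, the lid is shut and the bolt is home.

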